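Hang the measuring scoop to drip dry

ROBOT

A 7-joint arm with a two-finger parallel gripper is mounted at the origin on the work surface. World frame = base frame: x ahead of the robot, y to its left, z up, the work surface at z = 0. Lengths are in mm, angles in degrees, forces in N, time in s.
With the tool pointing down it reaches from about 350 to 900 mm from the base axis. Payload 7.2 kg.
Tool frame: the origin (TCP) lies midway between the tips of the shut fingers; the grasp point (between the pads) lies 19 mm behind it; z points along the fingers, y is the line along which they close (so a half turn about z gives the same grasp; the last joint's range is limited). The gripper opens to 85 mm and grips with 20 to 120 N. Pads are 22 mm wide; open, the fingers measure 114 mm over their backs; the gripper's body (76 mm by 85 mm) begins 54 mm behind the grasp point. The pads swing forward as they close: fully open they stand 13 mm farther back than shut.
Start: joints at [-80.283, 23.554, -0.728, 91.456, 0.321, 64.991, -4.71], TCP at [147.238, 607.413, 194.997] pointing down, gripper open.
Joint ranges: [-169.25, 169.25], [-16.82, 113.86], [-84.01, 82.57], [7.8, 145.47], [-59.2, 239.2], [7.22, 106.19], [-163.78, 163.78]. Speed limits (degrees/s): [136.94, 136.94, 172.46, 172.46, 180, 180, 180].

INTERFACE

Orientations are given as [roll, pitch, yaw] about the fixed x, y, z axes, in that order (R = Rz(yaw) Ry(pitch) Rx(roll)).
In Python, from bench import state, get_image, get_calibration, finish_job gives the robot as it stands.
- The arm moves only by the tool move_arm, never from a script. Its argument "plan" is text: rows parted by semicolons, each of 7 numbers parted by spaces: the opening, from 0 (shut) to 1 (fully open), then the shift along the world's x, y, z in m, then the turn, a rotation vector about the world's x, y, z in rad. A call has 1 to 20 rows; each row shifts and turns the commanded pose from where the row before left it; what a row does not reach is not made up. A row lasts 1/10 s, in which the tool goes at most 50 mm and 8.59 degrees, less where a joint would pass 70% of its speed; a pose out of reach is approached as far as the arm can. A call is refused whole if a number of a shift passes 0.05 or a number of a turn 0.15, either way. A call with a gripper value outside its range is refused whole. The fingers move at their own pace and stop on an object; "squeeze" is the grip in N (left out, the last holds). Time passes only in rows, so rows that do not move let the fingers close. It gives the time, the measured TCP pose, the force, the opening and the grip force at its end, in the units of the state.
- state(): the state, without advancing time (a new reading comes with each control period).
- get_image(name): name is "side" or "top"; returns (picture, depth): 384x512x3 uint8, red, green, blue; 384x512 float32, mm along the optical axis (not along the pixel's ray), 0 where there is no reading.
- get_calibration(name): a dict with "K" (3x3 intrinsics, pixels), "rvec" (rotation vector, rad) and "tvec" (3), from world to camera coordinates, as OpenCV has them. Camera axes: x right, y down, z forward; pixel columns grow to the right and rows downward; lengths in mm; the calibration is good to about 2 mm. A picture is of the moment at which its call begins. get_calibration takes no time and is no camera call.
- finish_job(): hands the job in; it is judged then, once.
The state is a dict: "clock": time; "joints": joint angles; "qd": joint speeds; "tau": joint torques, N m; "tcp_pos": TCP position; "eef_rot": TCP orientation; "force": force on the tool from outside, world axes, zero at the start; "torque": the same for the moment, N m; "gripper_width": finger opening in mm; "gripper_force": force on a finger pad.
Only numpy, scipy, OpenCV 4.12 (cv2) and the standard library are available. Lean on these libraries where they do the work, as an engineer would, in place of code of your own. Each camera call takes 0.05 s, during which the arm holds its last target. There are 200 camera calls.

TASK

First fold the chrome bracket's raised arm all the way down and swing it round until its peg is over the middle of the blue drip dish. Then hang the red measuring scoop on that peg by the eye in its handle, so that it hangs freely with its whole cup above the dish, and let go. Do not tip the scoop over or disturb the loose things standing around.

Things in the scene. Friction and masses are not known exactly. Their poses are not given: they have to be found in the camera images.
- bracket: Fixed chrome bracket: round foot 76 mm across and 13 mm high, upright post 16 mm thick, swivel head 27 mm thick whose top is at 198 mm. Origin: centre of the foot's underside, on the post's axis, z up. With joint swivel at 0 the arm points along the bracket's own -x. The bracket stands left or right of the robot's middle line, the scoop on the other side.
- swivel (a joint): Turn of the bracket's head and arm about the post's vertical axis, rad, -1.4 to 1.4; 0 = arm along the bracket's -x, positive = anticlockwise seen from above. Stiff: stays where left, slips at 0.25 Nm (about 2.2 N sideways at the peg).
- pegarm (a joint): Tilt of the arm about a level hinge 18 mm out from the post's axis and 190 mm above the cabinet top, rad; 0 = fully down against its stop (arm level), positive = raised, up to 1.1. Stiff: stays where left, slips at 0.15 Nm. The hinge line is level and square to the arm.
- peg_mid (a point): Middle of the peg, the outer part of the chrome arm, 94.5 mm out from the tilt hinge; arm down: 112.5 mm from the post's axis, 194 mm high. Its -x points outward along the arm, z up. Round bar 9 mm thick; a stop collar (22 mm across) sits 64 to 68 mm out from the hinge; beyond it the peg slopes up outward by 8 degrees (arm down) to its black end ball.
- peg_tip (a point): Centre of the black ball (12 mm) at the end of the peg, 122 mm out from the tilt hinge; with the arm down 140 mm from the post's axis and 198 mm high.
- dish: Fixed round blue drip dish, 116 mm across, 18 mm high, in front of the bracket (about 112 to 118 mm from the post's axis). Origin: centre of its underside.
- scoop: Loose red scoop (90 g) standing on its cup (54 mm across, 42 high). A flat handle rises from the cup's +x side and bends over the cup into an upright head plate: 36 mm wide (y), 6 thick (x), from 106 to 150 mm above the underside, with a 20 mm round eye. Origin: centre of the cup's underside; z up, x along the eye's axis. Grip the head by its side edges. Hangs upright by the eye either way.
- scoop_eye (a point): Centre of the scoop's 20 mm eye, 128 mm above the cup's underside and 4 mm to +x of its axis; the eye's axis is x.
- jar: Amber glass jar, 68 mm across, 88 mm high, to be left alone. Origin: centre of underside.
- spray: Green spray bottle with white head, 68 mm across, 201 mm high, to be left alone. Origin: centre of underside.
- softener: Blue bottle, 72 mm across, 170 mm high, to be left alone. Origin: centre of underside.
- bowl: Terracotta bowl, 120 mm across, 50 mm high, to be left alone. Origin: centre of underside.
- can: Yellow can, 60 mm across, 110 mm high, to be left alone. Origin: centre of underside.
- brush: Wooden brush lying at the back right, to be left alone. Origin: under its middle.

How it is judged (in metres and radians):
On the way, in this order (a step that is already met when the one before it is completed fails the run):
1. the arm is folded fully down and its peg is over the middle of the dish (value of joint pegarm below 0.08 rad and horizontal distance between peg_mid and dish below 0.028 m), for 0.2 s.
2. the scoop hangs by its eye on the peg with its whole cup above the dish (x of scoop_eye in the frame of peg_mid between -0.03 and 0.028 m and y of scoop_eye in the frame of peg_mid between -0.009 and 0.009 m and z of scoop_eye in the frame of peg_mid between -0.013 and 0.007 m and angle between the x axis of scoop and the x axis of peg_mid, either way round below 0.6 rad and angle between scoop's own z axis and vertical below 0.35 rad and height (world z) of scoop above 0.04 m and horizontal distance between scoop and dish below 0.032 m), for 0.2 s.
At the end, for the whole second after the job is handed in: Arm down (tilt under 0.08 rad); scoop hung by its eye on the peg (eye within 9 mm sideways, -13 to +7 mm in height of the peg), upright within 0.35 rad, cup underside above 40 mm, cup axis within 32 mm of the dish's centre; released, hardly swinging (under 0.08 m/s) (all of step 2 and value of joint pegarm below 0.08 rad and linear speed of scoop below 0.08 m/s and angular speed of scoop below 0.8 rad/s and contact force between scoop and the fingers below 0.05 N); the robot touches nothing.
It fails at once if the scoop is tipped over (0.9 rad) (angle between scoop's own z axis and vertical above 0.9 rad).
It fails at once if another loose thing on the cabinet is moved by more than 30 mm (distance of any of jar, spray, softener, bowl, can, brush from where it was at the start of the episode above 0.03 m).
It also fails if it takes over 58 s, if anything falls off the work surface, if the arm or the gripper's body presses on something with over 40 N, if the wrist force passes 120 N, or if a joint passes its speed limit or range.

## Working session

There is one attempt and no reset: what is moved stays moved. The work goes in short steps, Python scripts to look and compute and a tool call to move; the robot and the scene stay as the last step left them, time stands still between calls to the robot, and variables do not carry over. Pictures are saved under pics/ and viewed, at most 10 in all, crops included, and the job is handed in when it is done.

Besides the shell and the picture viewer there is one more tool, called after "Call:" as name(argument=value, ...), one argument or row to a line, values as JSON. move_arm: Moves the arm, as the interface text tells. Its arguments: {"type":"object","properties":{"plan":{"type":"string"},"squeeze":{"type":"number"}},"required":["plan"]}

```bash
mkdir -p pics; ls
cat > h.py <<'E'
import numpy as np,cv2
from bench import *
def cal(n):
    c=get_calibration(n);K=np.array(c["K"],float);R=cv2.Rodrigues(np.array(c["rvec"],float))[0];t=np.array(c["tvec"],float).ravel();return K,R,t
def cloud(n,d):
    K,R,t=cal(n);v,u=np.mgrid[:384,:512];P=np.stack([(u-K[0,2])/K[0,0]*d,(v-K[1,2])/K[1,1]*d,d],-1);return (P-t)@R
def proj(n,p):
    K,R,t=cal(n);q=K@(R@np.asarray(p,float)+t);return q[:2]/q[2]
E
python3 - <<'E'
from h import *
ims=[]
for n in("side","top"):
    im,d=get_image(n);np.savez(f"pics/{n}0.npz",im=im,d=d);cv2.imwrite(f"pics/{n}0.png",cv2.resize(im[...,::-1],(800,600)))
    K,R,t=cal(n);print(n,K[0,0],-R.T@t,R[2])
print(state())
E
```

```text
pics
side 428.86264201002047 [469.41550904 986.80508094 876.96194193] [ 0.09680286 -0.79929537 -0.59309032]
top 374.4964589046549 [ 475.85936299    9.73881722 1528.34898875] [ 0.05957609 -0.00116093 -0.99822309]
{'clock': 0.1, 'joints': array([-80.28017937,  23.59639747,  -0.72841354,  91.49767244,
         0.32042412,  64.99122215,  -4.70968281]), 'qd': array([ 0.02314875, -0.12372141, -0.01036679, -0.16971053,  0.00691345,
       -0.00993518,  0.01885023]), 'tau': array([ 2.74906102e-03, -6.01831555e+01,  6.84248954e-01, -3.00091696e+01,
        1.40340082e-02,  6.20365216e-03,  6.56109228e-05]), 'tcp_pos': array([147.17528646, 606.91965517, 194.23801799]), 'eef_rot': array([-1.79916921e+02,  5.45340569e-03,  1.66373901e+02]), 'force': array([-0.23440731,  0.37683031,  0.33634686]), 'torque': array([0.06187866, 0.01062581, 0.07658054]), 'gripper_force': 0.0, 'gripper_width': 85.30920417018078}
```

View pics/side0.png

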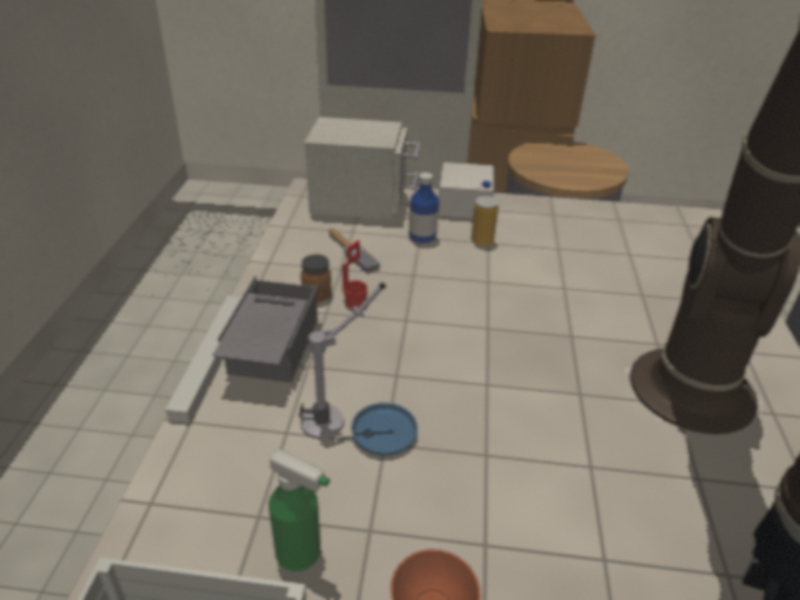

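View pics/top0.png

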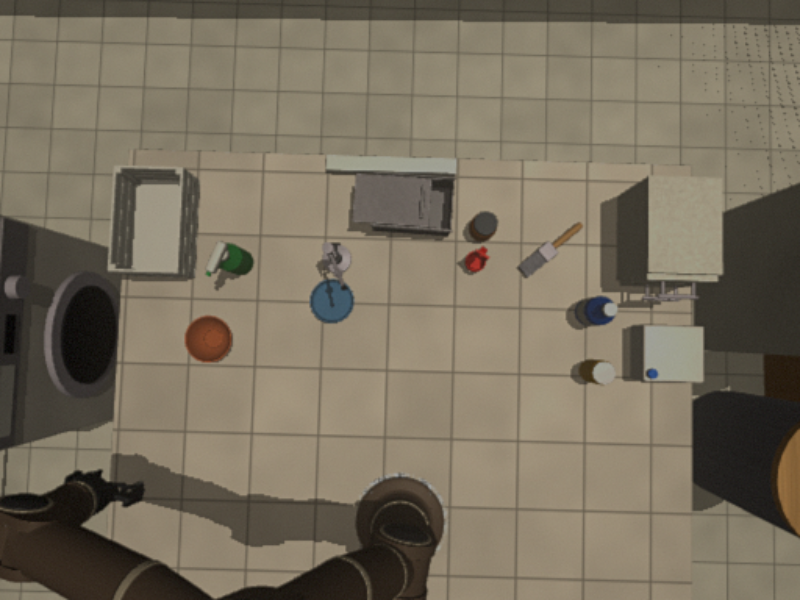

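The side view shows the bracket (post at 320,400; head 320,338; raised arm's ball 382,286), the dish (385,428) and the scoop (355,275). In the top view the bracket is at 338,258, the dish at 332,301 and the scoop at 476,262.

Run:
```python
from h import *
D={}
for n in("side","top"):
    z=np.load(f"pics/{n}0.npz");im,d=z["im"],z["d"];P=cloud(n,d);hsv=cv2.cvtColor(im,cv2.COLOR_RGB2HSV);D[n]=(im,d,P,hsv)
    H,S,V=[hsv[...,i].astype(int) for i in range(3)]
    x,y,zz=P[...,0],P[...,1],P[...,2]
    ok=(d>0)
    dish=ok&(H>95)&(H<118)&(S>80)&(x>300)&(x<800)&(zz<40)&(y>0)
    c=P[dish];print(n,"dish",dish.sum(),np.percentile(c,[1,50,99],axis=0).round(1).tolist())
    (cx,cy),r=cv2.minEnclosingCircle(c[:,:2].astype(np.float32));print(cx,cy,r)
    red=ok&((H<6)|(H>174))&(S>150)&(y<0)&(x>300)&(x<900)&(zz>-20)&(zz<190)
    c=P[red];print("red",red.sum(),np.percentile(c,[1,50,99],axis=0).round(1).tolist())
    hd=c[c[:,2]>112];print("head",len(hd),hd.mean(0),hd.min(0),hd.max(0));m=hd[:,:2].mean(0);print(np.linalg.svd(hd[:,:2]-m)[2],np.linalg.svd(hd[:,:2]-m)[1])
    cu=c[c[:,2]<46]; print("cup",len(cu),cu.min(0),cu.max(0),cv2.minEnclosingCircle(cu[:,:2].astype(np.float32)))
    br=ok&(zz>30)&(zz<330)&(S<70)&(x>380)&(x<720)&(y>60)&(y<240)
    c=P[br]
    for a,b in((30,170),(170,200),(200,230),(230,260),(260,330)):
        q=c[(c[:,2]>a)&(c[:,2]<b)]
        if len(q):print("br",a,len(q),np.median(q,0).round(1),q.min(0).round(1),q.max(0).round(1))
a=D["side"][0];b=D["top"][0]
f=lambda im,u,v,w,h:cv2.resize(im[v:v+h,u:u+w,::-1],(400,300),interpolation=cv2.INTER_CUBIC)
# side bracket, side scoop, top bracket, top scoop
o=np.vstack([np.hstack([f(a,180,170,140,105),f(a,190,140,80,60)]),np.hstack([f(b,180,145,80,60),f(b,270,135,80,60)])]);cv2.imwrite("pics/c.png",o)
```

```text
side dish 746 [[511.3, 143.4, 1.4], [556.9, 187.6, 5.7], [606.3, 246.7, 19.4]]
559.5565795898438 195.34300231933594 55.7520751953125
red 104 [[652.1, -202.0, 12.0], [672.0, -188.2, 28.8], [692.3, -144.3, 149.7]]
head 7 [ 673.0194542  -174.77365082  147.56980665] [ 668.58810053 -184.55221166  144.13604196] [ 679.81945582 -160.46423382  150.47827707]
[[ 0.45259075  0.89171835]
 [ 0.89171835 -0.45259075]] [21.31040993  5.35640336]
cup 97 [ 651.768799   -202.12815797    9.64664802] [ 693.70044198 -143.96657431   44.46504546] ((671.5286865234375, -173.14169311523438), 29.245275497436523)
br 30 312 [668.5 191.2  78. ] [654.6 172.6  30.1] [708.2 201.5 169.6]
br 170 188 [662.6 189.3 194.4] [640.1 165.8 171.8] [682.6 201.3 199.9]
br 200 82 [631.5 168.2 213.2] [601.2 151.1 200. ] [675.3 196.9 229.9]
br 230 68 [600.4 153.7 241.4] [581.4 145.1 230.2] [614.5 163.7 259.8]
br 260 43 [577.1 141.9 269.5] [567.8 135.3 260. ] [588.4 148.7 279.2]
top dish 474 [[506.8, 144.8, -4.1], [554.4, 192.3, 3.6], [606.4, 244.6, 17.7]]
446.0592041015625 571.6190795898438 445.798828125
red 145 [[645.0, -197.8, -4.2], [672.5, -175.5, 8.2], [696.4, -150.5, 153.5]]
head 23 [ 672.553809   -176.38153041  141.23529125] [ 664.42189833 -189.71731319  113.77208773] [ 681.29722926 -163.93518113  156.56579433]
[[-0.5476108  -0.83673318]
 [-0.83673318  0.5476108 ]] [40.7130227   8.26455877]
cup 107 [ 644.62484814 -198.78056944   -8.77945514] [ 693.55164307 -149.71322571   45.33604197] ((669.43017578125, -173.7297821044922), 25.268136978149414)
br 30 33 [673.6 180.9  38.7] [655.  173.3  30.1] [708.2 198.1 114.7]
br 170 61 [664.  182.5 195.6] [642.9 164.8 170.7] [682.3 196.7 199.8]
br 200 32 [633.4 167.8 213.7] [600.3 144.8 200.4] [681.4 192.6 229.5]
br 230 31 [606.4 152.9 237.6] [584.5 141.7 230. ] [617.3 164.9 258.9]
br 260 16 [576.5 139.4 271.3] [569.6 132.  261.3] [587.4 143.8 278. ]
```

View pics/c.png

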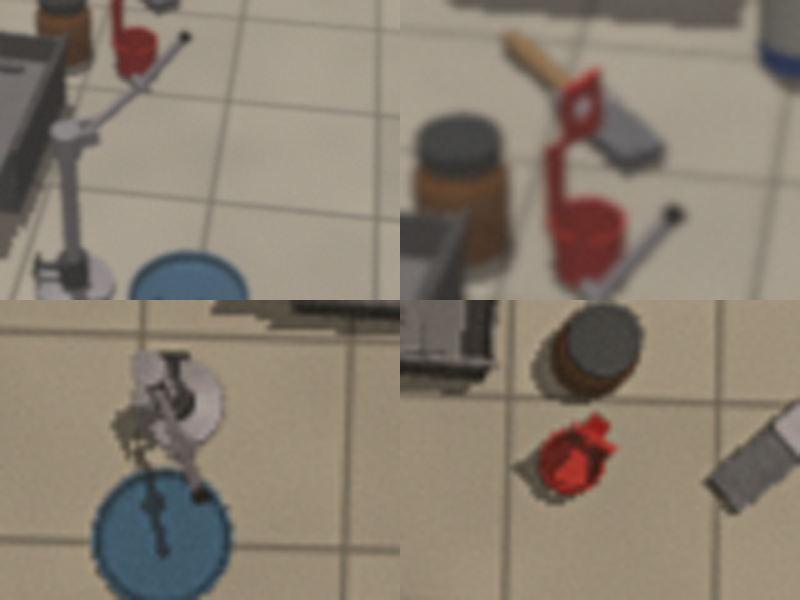

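The crop shows the ball at side px (244,183) and top px (220,184). The head is at side (205,215) and top (210,158). The scoop's handle lies on the side away from the robot and to its right.

```bash
cat >> h.py <<'E'
def ray(n,uv):
    K,R,t=cal(n);d=R.T@np.linalg.inv(K)@np.array([uv[0],uv[1],1.]);return -R.T@t,d
def onz(n,uv,z):
    o,d=ray(n,uv);return o+d*(z-o[2])/d[2]
def tri(a,b):
    o1,d1=ray("side",a);o2,d2=ray("top",b);s=np.linalg.lstsq(np.stack([d1,-d2],1),o2-o1,rcond=None)[0]
    p,q=o1+d1*s[0],o2+d2*s[1];return (p+q)/2,np.linalg.norm(p-q)
E
python3 - <<'E'
from h import *
print("ball",tri((244.4,182.6),(220.2,184)))
print("head side",onz("side",(204.5,215.5),194),"top",onz("top",(209.6,158),198))
for n in("side","top"):
    z=np.load(f"pics/{n}0.npz");P=cloud(n,z["d"]);q=P[(P[...,2]>192)&(P[...,2]<203)&(np.hypot(P[...,0]-666,P[...,1]-186)<22)];print(n,len(q),q.min(0),q.max(0),q.mean(0))
    H=cv2.cvtColor(z["im"],cv2.COLOR_RGB2HSV); f=(P[...,2]>6)&(P[...,2]<22)&(np.hypot(P[...,0]-666,P[...,1]-186)<55)&(H[...,1]<70);q=P[f];print("foot",len(q),q.min(0),q.max(0))
    # dish ellipse fit -> centre ray on rim plane
    h=H;m=((h[...,0]>95)&(h[...,0]<118)&(h[...,1]>80)&(abs(P[...,0]-557)<75)&(abs(P[...,1]-195)<75)&(P[...,2]<40)).astype(np.uint8)
    c=max(cv2.findContours(m,0,1)[0],key=cv2.contourArea);e=cv2.fitEllipse(cv2.convexHull(c));print("dish",onz(n,e[0],12),e)
    r=((H[...,0]<6)|(H[...,0]>174))&(H[...,1]>130)&(np.hypot(P[...,0]-672,P[...,1]+176)<60);v,u=np.nonzero(r);print("red px",u.min(),u.max(),v.min(),v.max())
E
```

```text
ball (array([573.7898084 , 135.18603161, 271.78319053]), np.float64(1.4250732520300675))
head side [667.32616756 181.77182289 194.        ] top [670.88861039 183.64783421 198.        ]
side 116 [644.88055184 165.80330085 192.01707555] [682.40125637 201.27743634 200.98772361] [663.91169359 185.07957356 197.16997967]
foot 348 [611.41606218 150.62645801   6.00791753] [707.11364413 223.52096997  21.86009615]
dish [558.84076256 197.20386474  12.        ] ((245.6747589111328, 275.2552490234375), (27.605358123779297, 37.54123306274414), 90.26304626464844)
red px 220 233 155 195
top 58 [645.75756487 167.45331328 192.10590979] [682.2524966  196.74049052 202.10524923] [665.6295809  183.17439498 196.70201558]
foot 136 [612.42464863 143.51368279   6.00233836] [705.79728305 234.90533385  20.09707445]
dish [556.67085639 192.79608315  12.        ] ((212.0587921142578, 192.74484252929688), (25.581953048706055, 25.8998966217041), 93.8349380493164)
red px 298 312 158 173
```

Call:
move_arm(
  plan="1 0 0 0.045 0 0 0;1 0 0 0.045 0 0 0;1 0 0 0.045 0 0 0;1 0.0295 -0.031 0 0 0 0.0476;1 0.0295 -0.031 0 0 0 0.0476;1 0.0295 -0.031 0 0 0 0.0476;1 0.0295 -0.031 0 0 0 0.0476;1 0.0295 -0.031 0 0 0 0.0476;1 0.0295 -0.031 0 0 0 0.0476;1 0.0295 -0.031 0 0 0 0.0476;1 0.0295 -0.031 0 0 0 0.0476;1 0.0295 -0.031 0 0 0 0.0476;1 0.0295 -0.031 0 0 0 0.0476;1 0.0295 -0.031 0 0 0 0.0476;1 0.0295 -0.031 0 0 0 0.0476;1 0.0295 -0.031 0 0 0 0.0476;1 0.0295 -0.031 0 0 0 0.0476;1 0.0295 -0.031 0 0 0 0.0476;0.7 0 0 0 0 0 0;0.7 0 0 0 0 0 0",
  squeeze=25,
)

```text
clock: 2.1
tcp_pos: [589.9, 141.3, 329.2]
eef_rot: [180.0, -0.1, -152.9]
force: [1.0, 1.1, 0.8]
gripper_width: 60.2
gripper_force: 0.0
```

Call:
move_arm(
  plan="0.7 0 0.002 -0.03 0 0 0;0.7 0 0 -0.03 0 0 0;0.7 0 0 -0.02 0 0 0;0.7 0 0 -0.015 0 0 0;0.7 0 0 0 0 0 0;0 0 0 0 0 0 0;0 0 0 0 0 0 0;0 0 0 0 0 0 0;0 0 0 0 0 0 0;0 0 0 0 0 0 0;0 0 0 0 0 0 0",
)

```text
clock: 3.2
tcp_pos: [589.8, 144.4, 235.2]
eef_rot: [180.0, 0.0, -152.7]
force: [-0.2, 0.2, 0.7]
gripper_width: -0.0
gripper_force: 0.0
```

Run:
```python
from h import *
f=lambda im,u,v,w,h:cv2.resize(im[v:v+h,u:u+w,::-1],(400,300),interpolation=cv2.INTER_CUBIC)
a,d=get_image("side");b,e=get_image("top");np.savez("pics/s1.npz",a=a,d=d,b=b,e=e)
cv2.imwrite("pics/d.png",np.hstack([f(a,180,150,100,75),f(b,180,140,80,60)]))
p=state()["tcp_pos"];print(p,proj("side",p),proj("side",p+[0,0,19]))
```

```text
[589.77387615 144.34424572 235.02762522] [237.6011477  196.25173645] [237.64322581 190.08238635]
```

View pics/d.png

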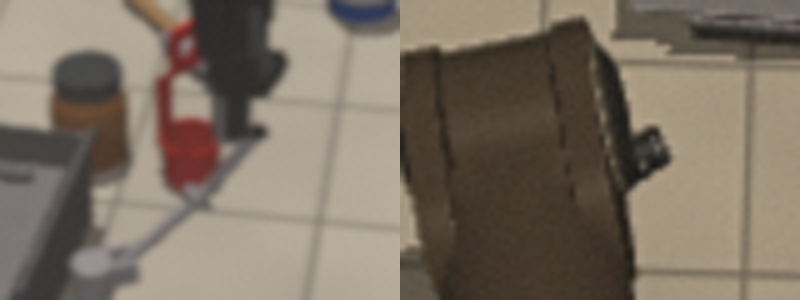

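The side crop shows the shut fingertips ending at about px (239,184), above the bar. The reported TCP projects to row 196, so I check with depth.

Run:
```python
from h import *
z=np.load("pics/s1.npz");P=cloud("side",z["d"])
for v in range(168,204,2):print(v,[(u,P[v,u].round(0).astype(int).tolist(),z["a"][v,u].tolist()) for u in (234,238,242,245)])
```

```text
168 [(234, [597, 156, 326], [49, 46, 43]), (238, [584, 181, 343], [47, 46, 43]), (242, [572, 206, 361], [49, 47, 44]), (245, [566, 201, 358], [57, 55, 53])]
170 [(234, [597, 154, 319], [49, 46, 44]), (238, [584, 182, 339], [47, 45, 43]), (242, [573, 198, 350], [48, 47, 44]), (245, [567, 186, 343], [51, 49, 46])]
172 [(234, [597, 159, 317], [53, 51, 48]), (238, [584, 182, 333], [48, 46, 42]), (242, [574, 187, 337], [47, 45, 43]), (245, [568, 181, 334], [50, 48, 44])]
174 [(234, [598, 152, 306], [73, 70, 67]), (238, [584, 181, 327], [47, 46, 43]), (242, [576, 174, 323], [71, 67, 62]), (245, [569, 168, 320], [106, 101, 92])]
176 [(234, [598, 152, 300], [84, 80, 77]), (238, [587, 158, 305], [49, 47, 45]), (242, [578, 155, 304], [105, 100, 92]), (245, [624, -283, 4], [172, 163, 147])]
178 [(234, [598, 152, 294], [84, 82, 78]), (238, [587, 158, 299], [50, 48, 45]), (242, [578, 155, 298], [112, 106, 99]), (245, [623, -277, 0], [176, 166, 150])]
180 [(234, [597, 154, 290], [83, 80, 76]), (238, [587, 159, 294], [51, 49, 45]), (242, [578, 156, 293], [101, 95, 88]), (245, [621, -259, 3], [149, 
[... 1117 characters left out ...]
5, [611, -183, -2], [177, 167, 151])]
196 [(234, [598, 152, 241], [111, 105, 100]), (238, [633, -165, 1], [177, 168, 151]), (242, [619, -166, 1], [179, 168, 152]), (245, [609, -166, 2], [177, 167, 150])]
198 [(234, [644, -148, 3], [148, 140, 127]), (238, [631, -154, 1], [176, 167, 151]), (242, [618, -158, -1], [177, 167, 150]), (245, [608, -157, 1], [178, 167, 151])]
200 [(234, [643, -140, 1], [174, 164, 148]), (238, [629, -143, 1], [176, 166, 151]), (242, [615, -140, 4], [176, 166, 150]), (245, [606, -144, 3], [178, 168, 152])]
202 [(234, [641, -133, -1], [155, 146, 132]), (238, [627, -127, 4], [164, 155, 140]), (242, [614, -133, 2], [168, 160, 144]), (245, [605, -134, 2], [173, 163, 148])]
```

Call:
move_arm(
  plan="0.7 0 0 0 0 0 0;0.7 0 0 0 0 0 0;0.7 0 0 0 0 0 0;0.7 0 0 0 0 0 0;0.7 0 0 0 0 0 0",
)

```text
clock: 3.8
tcp_pos: [589.8, 144.4, 235.0]
eef_rot: [180.0, 0.0, -152.7]
force: [-0.0, 0.1, 0.6]
gripper_width: 59.5
gripper_force: 0.0
```

Run:
```python
from h import *
f=lambda im,u,v,w,h:cv2.resize(im[v:v+h,u:u+w,::-1],(400,300),interpolation=cv2.INTER_CUBIC)
z=np.load("pics/s1.npz");a,d=get_image("side");np.savez("pics/s2.npz",a=a,d=d)
cv2.imwrite("pics/e.png",np.hstack([f(z["a"],200,140,80,60),f(a,200,140,80,60)]))
print(state()["gripper_width"])
```

```text
59.552261996741834
```

View pics/e.png

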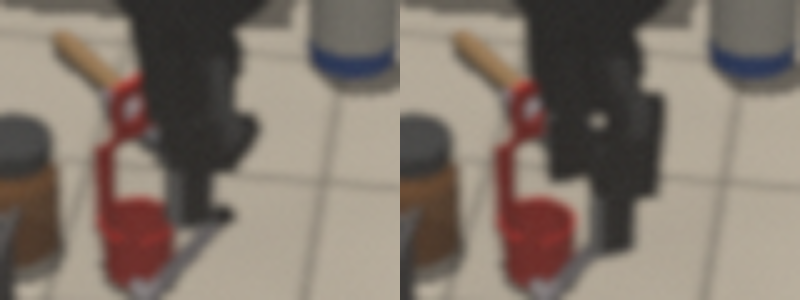

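Run:
```python
from h import *
z=np.load("pics/s2.npz");P=cloud("side",z["d"])
for v in range(166,200,2):print(v,[(u,P[v,u].round(0).astype(int).tolist()) for u in (228,234,238,242,246,250)])
```

```text
166 [(228, [669, -183, 107]), (234, [603, 118, 306]), (238, [585, 176, 345]), (242, [572, 206, 366]), (246, [563, 207, 368]), (250, [555, 200, 364])]
168 [(228, [693, -322, 6]), (234, [603, 117, 300]), (238, [584, 179, 342]), (242, [572, 206, 361]), (246, [564, 197, 355]), (250, [555, 199, 358])]
170 [(228, [693, -319, -1]), (234, [603, 115, 293]), (238, [584, 184, 340]), (242, [572, 206, 356]), (246, [563, 204, 355]), (250, [554, 202, 355])]
172 [(228, [690, -303, 1]), (234, [603, 117, 288]), (238, [584, 180, 332]), (242, [572, 206, 350]), (246, [563, 203, 349]), (250, [555, 199, 347])]
174 [(228, [688, -292, 0]), (234, [603, 120, 284]), (238, [584, 184, 329]), (242, [571, 207, 346]), (246, [565, 184, 331]), (250, [555, 194, 339])]
176 [(228, [686, -277, 1]), (234, [665, -285, -2]), (238, [583, 184, 323]), (242, [572, 203, 337]), (246, [564, 194, 332]), (250, [555, 195, 334])]
178 [(228, [683, -261, 4]), (234, [662, -267, 2]), (238, [585, 174, 311]), (242, [571, 206, 334]), (246, [563, 199, 330]), (250, [554, 197, 330])]
180 [(228, [672, -199, 39]), (234, [662, -265, -5]), (238, [58
[... 711 characters left out ...]
4, [646, -165, 24]), (238, [588, 148, 257]), (242, [574, 184, 285]), (246, [566, 173, 278]), (250, [597, -206, 0])]
192 [(228, [664, -151, 24]), (234, [598, 149, 251]), (238, [588, 150, 252]), (242, [622, -186, 3]), (246, [609, -195, -2]), (250, [595, -191, 3])]
194 [(228, [664, -149, 17]), (234, [598, 152, 247]), (238, [634, -177, 0]), (242, [621, -180, -1]), (246, [607, -178, 2]), (250, [594, -183, 0])]
196 [(228, [613, 149, 236]), (234, [598, 153, 241]), (238, [632, -162, 3]), (242, [619, -166, 1]), (246, [606, -172, -2]), (250, [592, -169, 3])]
198 [(228, [611, 162, 240]), (234, [644, -149, 3]), (238, [631, -153, 1]), (242, [618, -158, -1]), (246, [604, -158, 1]), (250, [591, -164, -2])]
```

The open fingertips measure z≈283 against the reported 235. I'll descend straddling the bar and feel for it.

Call:
move_arm(
  plan="0.7 0 0 -0.015 0 0 0;0.7 0 0 -0.015 0 0 0;0.7 0 0 -0.01 0 0 0;0.7 0 0 0 0 0 0;0 0 0 0 0 0 0;0 0 0 0 0 0 0;0 0 0 0 0 0 0;0 0 0 0 0 0 0;0 0 0 0 0 0 0;0 0 0 0 0 0 0",
)

```text
clock: 4.85
tcp_pos: [589.9, 144.5, 195.4]
eef_rot: [180.0, 0.0, -152.7]
force: [-1.4, -0.1, 3.9]
gripper_width: 7.8
gripper_force: 24.3
```

Call:
move_arm(
  plan="0 -0.0035 -0.0018 -0.0051 0 0 0;0 -0.0035 -0.0018 -0.0051 0 0 0;0 -0.0028 -0.0015 -0.0056 0 0 0;0 -0.0028 -0.0015 -0.0056 0 0 0;0 -0.0021 -0.0011 -0.0059 0 0 0;0 -0.0021 -0.0011 -0.0059 0 0 0;0 -0.0014 -0.0007 -0.0062 0 0 0;0 -0.0014 -0.0007 -0.0062 0 0 0;0 -0.0006 -0.0003 -0.0064 0 0 0;0 -0.0006 -0.0003 -0.0064 0 0 0;0 0 0 -0.002 0 0 0;0 0 0 0 0 0 0",
  squeeze=30,
)

```text
clock: 6.05
tcp_pos: [568.5, 133.4, 134.0]
eef_rot: [180.0, -0.1, -152.7]
force: [-1.2, 1.4, 2.2]
gripper_width: 8.0
gripper_force: 29.2
```

Call:
move_arm(
  plan="0 0 0 -0.003 0 0 0;0 0 0 -0.003 0 0 0;0 0 0 0 0 0 0",
)

```text
clock: 6.35
tcp_pos: [569.0, 133.3, 129.7]
eef_rot: [180.0, 0.0, -152.7]
force: [-6.5, -0.5, 13.9]
gripper_width: 8.0
gripper_force: 30.3
```

Call:
move_arm(
  plan="0 0 0 0.002 0 0 0;0 -0.0025 0.0052 0 0 0 -0.0515;0 -0.0022 0.0053 0 0 0 -0.0515;0 -0.0019 0.0055 0 0 0 -0.0515;0 -0.0016 0.0055 0 0 0 -0.0515;0 -0.0014 0.0056 0 0 0 -0.0515;0 -0.0011 0.0057 0 0 0 -0.0515;0 -0.0008 0.0057 0 0 0 -0.0515;0 -0.0005 0.0057 0 0 0 -0.0515;0 -0.0002 0.0058 0 0 0 -0.0515;0 0.0001 0.0058 0 0 0 -0.0515;0 0.0004 0.0058 0 0 0 -0.0515;0 0 0 0 0 0 0;0 0 0 0 0 0 0",
)

```text
clock: 7.75
tcp_pos: [557.1, 196.0, 131.3]
eef_rot: [179.9, -0.0, 174.9]
force: [-4.0, 1.2, 8.2]
gripper_width: 7.8
gripper_force: 29.8
```

Call:
move_arm(
  plan="0 0 0 0.001 0 0 0;0.5 0 0 0 0 0 0;0.5 0 0 0 0 0 0;0.5 0 0 0 0 0 0;0.5 0 0 0 0 0 0;1 0 0 0.03 0 0 0;1 0 0 0.045 0 0 0;1 0 0 0.045 0 0 0;1 0 0 0.03 0 0 0;1 0 -0.045 0 0 0 0;1 0 -0.045 0 0 0 0;1 0 -0.045 0 0 0 0;1 0 -0.045 0 0 0 0;1 0 -0.045 0 0 0 0;1 0 0 0 0 0 0;1 0 0 0 0 0 0",
)

```text
clock: 9.35
tcp_pos: [557.1, -31.1, 281.6]
eef_rot: [180.0, 0.0, 174.7]
force: [-0.0, 1.3, -0.7]
gripper_width: 85.3
gripper_force: 0.0
```

Run:
```python
from h import *
f=lambda im,u,v,w,h:cv2.resize(im[v:v+h,u:u+w,::-1],(400,300),interpolation=cv2.INTER_CUBIC)
a,d=get_image("side");b,e=get_image("top");np.savez("pics/s3.npz",a=a,d=d,b=b,e=e)
cv2.imwrite("pics/f.png",np.vstack([np.hstack([f(a,185,190,120,90),f(b,180,140,80,60)]),np.hstack([f(a,210,145,48,36),f(b,280,145,48,36)])]))
for n,dd in(("side",d),("top",e)):
    P=cloud(n,dd);q=P[(P[...,2]>183)&(P[...,2]<225)&(P[...,0]>500)&(P[...,0]<650)&(P[...,1]>165)&(P[...,1]<225)]
    if len(q):
        for lo in range(520,650,20):
            s=q[(q[:,0]>=lo)&(q[:,0]<lo+20)]
            if len(s):print(n,lo,len(s),np.median(s,0).round(1))
print(state()["tcp_pos"])
```

```text
side 520 26 [531.8 201.9 201.2]
side 540 32 [550.  199.1 198.4]
side 560 25 [568.8 197.1 195.2]
side 580 40 [587.5 196.3 194.4]
side 600 30 [608.6 194.2 193.9]
side 620 30 [631.5 191.4 192.6]
side 640 32 [645.8 190.5 193.8]
top 520 11 [534.2 198.1 200.2]
top 540 16 [552.3 196.1 196.3]
top 560 12 [570.1 195.1 192.5]
top 580 19 [588.  193.4 194.1]
top 600 14 [610.1 191.6 191.3]
top 620 16 [631.9 188.5 191.2]
top 640 11 [646.  188.9 192.7]
[557.23685354 -28.44557601 281.33501028]
```

View pics/f.png

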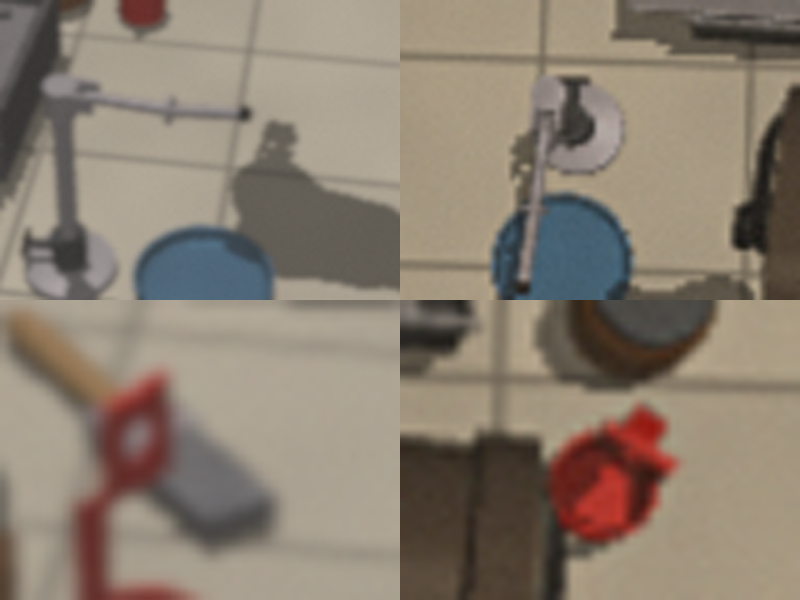

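Arm is down with the peg over the dish (ball side px 258,224, z≈199). The scoop eye is at side px (226.4,161.2), and its plate's top edge runs from (223,157.2) to (230,153.9).

Run:
```python
from h import *
print("eye",onz("side",(226.4,161.2),128)); A=onz("side",(223,157.2),150);B=onz("side",(230,153.9),150);print(A,B,np.degrees(np.arctan2(*(B-A)[1::-1])))
A=onz("side",(222.5,168),106);B=onz("side",(229.8,165.4),106);print(A,B,np.degrees(np.arctan2(*(B-A)[1::-1])))
z=np.load("pics/s3.npz");z0=np.load("pics/top0.npz");zs=np.load("pics/side0.npz")
for n,im,d in(("top",z["b"],z["e"]),("top",z0["im"],z0["d"]),("side",z["a"],z["d"]),("side",zs["im"],zs["d"])):
    P=cloud(n,d);h=cv2.cvtColor(im,cv2.COLOR_RGB2HSV);r=((h[...,0]<8)|(h[...,0]>172))&(h[...,1]>110)&(np.hypot(P[...,0]-672,P[...,1]+176)<50)
    q=P[r&(P[...,2]>105)&(P[...,2]<160)];m=q.mean(0);w=np.linalg.svd(q[:,:2]-m[:2],full_matrices=False);s=(q[:,:2]-m[:2])@w[2][0]
    print(n,len(q),m.round(1),"yaw_y",np.degrees(np.arctan2(w[2][0,1],w[2][0,0])),s.min(),s.max(),"midext",m[:2]+w[2][0]*(s.min()+s.max())/2)
    q=P[r&(P[...,2]>36)&(P[...,2]<48)];(c,rr)=cv2.minEnclosingCircle(q[:,:2].astype(np.float32));print("rim",len(q),c,rr)
    q=P[r&(P[...,2]>55)&(P[...,2]<95)];print("handle",len(q),q.mean(0) if len(q) else 0)
```

```text
eye [ 673.38429627 -177.85043129  128.        ]
[ 682.10098077 -165.47536934  150.        ] [ 663.21061278 -188.94090438  150.        ] -128.834972089942
[ 685.06993242 -169.20612293  106.        ] [ 664.00647943 -188.33438409  106.        ] -137.75660697726894
top 35 [ 673.2 -174.6  134.7] yaw_y -119.56881118369596 -16.862777181389703 16.697897853637098 midext [ 673.19596832 -174.54332834]
rim 23 (669.838623046875, -172.78211975097656) 25.467594146728516
handle 11 [ 692.65042398 -187.98219281   90.94916628]
top 32 [ 672.9 -175.2  137.4] yaw_y -120.04967717671822 -17.563384382144545 15.769786725935383 midext [ 673.35939556 -174.44162836]
rim 20 (670.34619140625, -173.7671661376953) 25.84578514099121
handle 9 [ 694.30213282 -187.22011859   89.19123449]
side 56 [ 674.6 -171.4  131.9] yaw_y 60.077734401770186 -15.909217398840562 16.37158782501146 midext [ 674.76009451 -171.17387008]
rim 56 (672.8347778320312, -172.3006591796875) 28.440860748291016
handle 18 [ 694.52059934 -182.64971565   74.33327013]
side 55 [ 674.5 -171.3  131.6] yaw_y 61.12154193150614 -18.937466329481516 15.39903919855364 midext [ 673.68676282 -172.89044297]
rim 55 (669.8927001953125, -174.16590881347656) 29.023927688598633
handle 17 [ 694.76678922 -182.33735009   73.45966247]
```

Call:
move_arm(
  plan="1 0.0233 -0.0292 0 0 0 -0.09;1 0.0233 -0.0292 0 0 0 -0.09;1 0.0233 -0.0292 0 0 0 -0.09;1 0.0233 -0.0292 0 0 0 -0.09;1 0.0233 -0.0292 0 0 0 -0.09;1 0 0 -0.04 0 0 0;1 0 0 -0.04 0 0 0;1 0 0 0 0 0 0;1 0 0 0 0 0 0",
)

```text
clock: 10.35
tcp_pos: [674.1, -174.0, 201.6]
eef_rot: [-180.0, -0.1, 149.2]
force: [0.1, -0.5, 0.4]
gripper_width: 85.5
gripper_force: 0.0
```

Run:
```python
from h import *
a,d=get_image("side");P=cloud("side",d);f=(a.max(-1)<75)&(np.hypot(P[...,0]-674,P[...,1]+174)<75)&(P[...,2]>160)&(P[...,2]<420);q=P[f]
q=q[np.argsort(q[:,2])];print(len(q),q[:12].round(0).tolist())
n=q[q[:,2]<q[5,2]+40];print(n.min(0),n.max(0))
cv2.imwrite("pics/g.png",cv2.resize(a[100:210,180:300,::-1],(720,660))[:600])
```

```text
1147 [[657.0, -215.0, 252.0], [654.0, -211.0, 254.0], [657.0, -215.0, 255.0], [647.0, -210.0, 255.0], [650.0, -207.0, 257.0], [643.0, -206.0, 258.0], [704.0, -129.0, 259.0], [701.0, -129.0, 259.0], [647.0, -209.0, 259.0], [653.0, -208.0, 259.0], [657.0, -213.0, 260.0], [660.0, -213.0, 260.0]]
[ 640.98318093 -218.50985375  252.21971759] [ 707.4145105  -118.87815873  297.1861307 ]
```

View pics/g.png

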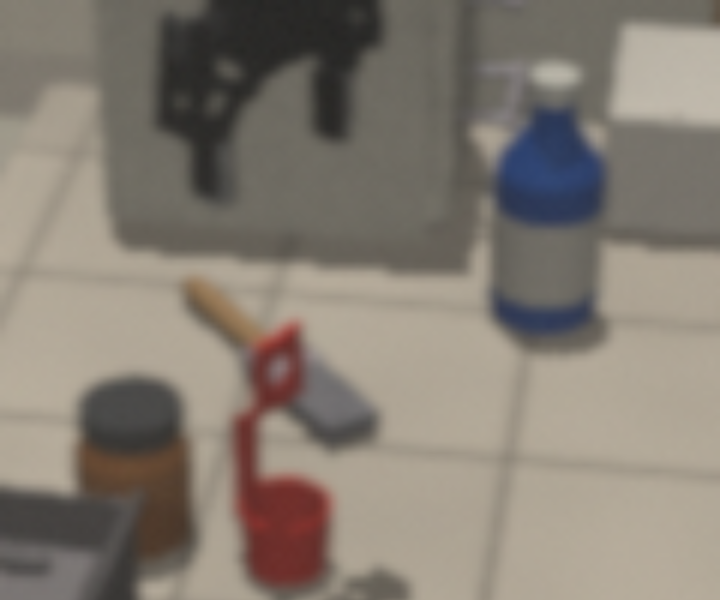

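The open fingers (tips z≈254) straddle above the scoop's head, which is at picture px (278,370). Descending to grip.

Call:
move_arm(
  plan="1 0 -0.001 -0.04 0 0 0;1 0 0 -0.04 0 0 0;1 0 0 -0.03 0 0 0;1 0 0 -0.02 0 0 0;1 0 0 -0.007 0 0 0;1 0 0 0 0 0 0;0.6 0 0 0 0 0 0;0.6 0 0 0 0 0 0;0.45 0 0 0 0 0 0;0.3 0 0 0 0 0 0;0.2 0 0 0 0 0 0;0.2 0 0 0 0 0 0;0.2 0 0 0 0 0 0;0.2 0 0 0 0 0 0",
  squeeze=25,
)

```text
clock: 11.8
tcp_pos: [674.5, -176.9, 65.8]
eef_rot: [180.0, 0.1, 149.0]
force: [0.0, 0.3, 5.6]
gripper_width: 35.8
gripper_force: 25.4
```

Call:
move_arm(
  plan="0.2 0 0 0.01 0 0 0;0.2 0 0 0.025 0 0 0;0.2 0 0 0.03 0 0 0;0.2 0 0 0.03 0 0 0;0.2 0 0 0.03 0 0 0;0.2 0 0 0.02 0 0 0;0.2 -0.0092 0.0159 0 0 0 0.0378;0.2 -0.0183 0.0318 0 0 0 0.0378;0.2 -0.0183 0.0318 0 0 0 0.0378;0.2 -0.0183 0.0318 0 0 0 0.0378;0.2 -0.0183 0.0318 0 0 0 0.0378;0.2 -0.0183 0.0318 0 0 0 0.0378;0.2 -0.0183 0.0318 0 0 0 0.0378;0.2 -0.0183 0.0318 0 0 0 0.0378;0.2 -0.0183 0.0318 0 0 0 0.0378;0.2 -0.0183 0.0318 0 0 0 0.0378;0.2 -0.0183 0.0318 0 0 0 0.0378;0.2 -0.0183 0.0318 0 0 0 0.0378;0.2 -0.0092 0.0159 0 0 0 0;0.2 0 0 0 0 0 0",
  squeeze=30,
)

```text
clock: 13.8
tcp_pos: [452.3, 207.5, 209.9]
eef_rot: [180.0, -0.0, 175.3]
force: [-0.8, -0.8, -1.4]
gripper_width: 35.4
gripper_force: 30.2
```

Call:
move_arm(
  plan="0.2 0 0 -0.02 0 0 0;0.2 0 0 -0.025 0 0 0;0.2 0 0 -0.02 0 0 0;0.2 0 0 -0.01 0 0 0;0.2 0 0 0 0 0 0;0.2 0 0 0 0 0 0;0.2 0 0 0 0 0 0",
)

```text
clock: 14.5
tcp_pos: [454.9, 204.9, 135.6]
eef_rot: [179.9, 0.1, 175.0]
force: [0.2, 0.3, -0.4]
gripper_width: 35.4
gripper_force: 30.2
```

Run:
```python
from h import *
s=state();print(s["tcp_pos"],s["eef_rot"],s["force"],s["gripper_width"])
a,d=get_image("side");b,e=get_image("top");np.savez("pics/s4.npz",a=a,d=d,b=b,e=e)
P=cloud("side",d);h=cv2.cvtColor(a,cv2.COLOR_RGB2HSV);r=((h[...,0]<8)|(h[...,0]>172))&(h[...,1]>110)&(np.hypot(P[...,0]-455,P[...,1]-205)<80)&(P[...,2]>20)
q=P[r];print(len(q),q.min(0),q.max(0))
c=q[q[:,2]<112];print("cup",c.min(0),c.max(0),cv2.minEnclosingCircle(c[:,:2].astype(np.float32)))
v,u=np.nonzero(r);print(u.min(),u.max(),v.min(),v.max())
cv2.imwrite("pics/i.png",np.hstack([cv2.resize(a[190:295,190:330,::-1],(400,300),interpolation=2)[:,:],cv2.resize(a[200:245,250:310,::-1],(400,300),interpolation=2)]))
```

```text
[454.85054396 204.92243693 135.64884349] [1.79939780e+02 7.63951495e-02 1.75009688e+02] [ 0.2282199   0.34970718 -0.38535156] 35.41476685101538
418 [427.16308696 178.34191238  72.01912678] [482.42405557 233.62281753 170.33441036]
cup [427.16308696 178.34191238  72.01912678] [479.11766471 232.91485377 111.92026942] ((451.80615234375, 206.30589294433594), 28.412912368774414)
277 298 236 272
```

View pics/i.png

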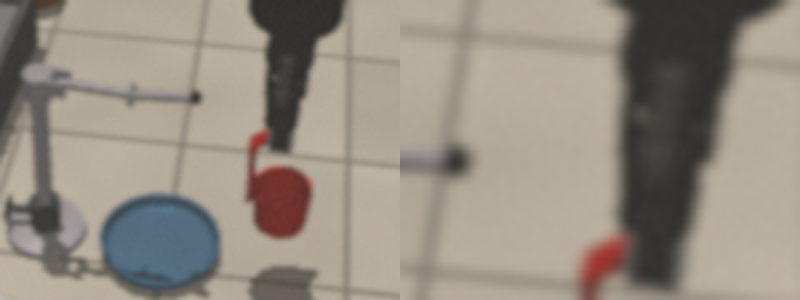

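The scoop hangs upright in the grip (cup at picture px 282,205), and the ball is at side px (258.5,224). I compute the ball's position against the eye.

Run:
```python
from h import *
print(onz("side",(258.5,224),198))
z=np.load("pics/s3.npz");P=cloud("top",z["e"]);b=z["b"]
z4=np.load("pics/s4.npz")
for n,a,d in(("side",z4["a"],z4["d"]),("side",z["a"],z["d"]),("top",z["b"],z["e"])):
    P=cloud(n,d);f=(a.max(-1)<85)&(np.linalg.norm(P-[529.5,199,199],axis=-1)<20);v,u=np.nonzero(f)
    if len(u):print(n,len(u),u.mean(),v.mean(),P[f].mean(0),onz(n,(u.mean(),v.mean()),198))
    for lo,hi in((535,575),(585,600),(605,640)):
        f=(P[...,2]>186)&(P[...,2]<206)&(abs(P[...,1]-195)<16)&(P[...,0]>lo)&(P[...,0]<hi)
        v,u=np.nonzero(f)
        if len(u):print(n,lo,onz(n,(u.mean(),v.mean()),194 if lo<580 else 191))
```

```text
[530.45821029 198.44781474 198.        ]
side 7 257.7142857142857 224.0 [532.09894753 201.8038941  200.64737967] [532.34166672 198.73311031 198.        ]
side 535 [554.0860052  194.96324298 194.        ]
side 585 [591.62411051 192.71004532 191.        ]
side 605 [623.11802275 190.32272061 191.        ]
side 8 257.875 223.875 [531.68228001 202.30018488 201.51688916] [532.00633928 198.2141929  198.        ]
side 535 [554.0860052  194.96324298 194.        ]
side 585 [591.58305297 192.97635239 191.        ]
side 605 [623.46718936 190.17509202 191.        ]
top 8 203.875 196.875 [531.13238865 198.5836275  200.04125906] [531.21453142 198.87275787 198.        ]
top 535 [555.12902964 196.95665783 194.        ]
top 585 [591.95497011 192.73590302 191.        ]
top 605 [622.33976032 190.42773544 191.        ]
```

Call:
move_arm(
  plan="0.2 0.01 -0.0009 0 0 0 0;0.2 0.015 -0.0014 0 0 0 0;0.2 0.015 -0.0014 0 0 0 0;0.2 0.01 -0.0009 0 0 0 0;0.2 0.008 -0.0007 0 0 0 0;0.2 0.007 -0.0006 0 0 0 0;0.2 0.006 -0.0005 0 0 0 0;0.2 0.006 -0.0005 -0.0005 0 0 0;0.2 0.006 -0.0005 -0.001 0 0 0;0.2 0 0 0 0 0 0",
)

```text
clock: 15.6
tcp_pos: [537.7, 197.3, 133.0]
eef_rot: [-180.0, 0.0, 175.0]
force: [-0.2, 0.2, -0.5]
gripper_width: 35.5
gripper_force: 30.2
```

Call:
move_arm(
  plan="0.2 0.006 -0.0005 -0.0008 0 0 0;0.2 0.006 -0.0005 -0.0008 0 0 0;0.2 0.006 -0.0005 -0.0008 0 0 0;0.2 0 0 0 0 0 0;0.2 0 0 0 0 0 0",
)

```text
clock: 16.1
tcp_pos: [555.1, 195.8, 130.5]
eef_rot: [-180.0, -0.0, 175.0]
force: [-0.1, 0.7, -1.3]
gripper_width: 35.5
gripper_force: 30.2
```

Run:
```python
from h import *
s=state();print(s["tcp_pos"],s["force"])
a,d=get_image("side");b,e=get_image("top");np.savez("pics/s5.npz",a=a,d=d,b=b,e=e)
cv2.imwrite("pics/j.png",cv2.resize(a[190:280,200:320,::-1],(760,570),interpolation=2))
```

```text
[555.0502989  195.75285962 130.54458981] [-0.14178031  0.73438842 -1.33299054]
```

View pics/j.png

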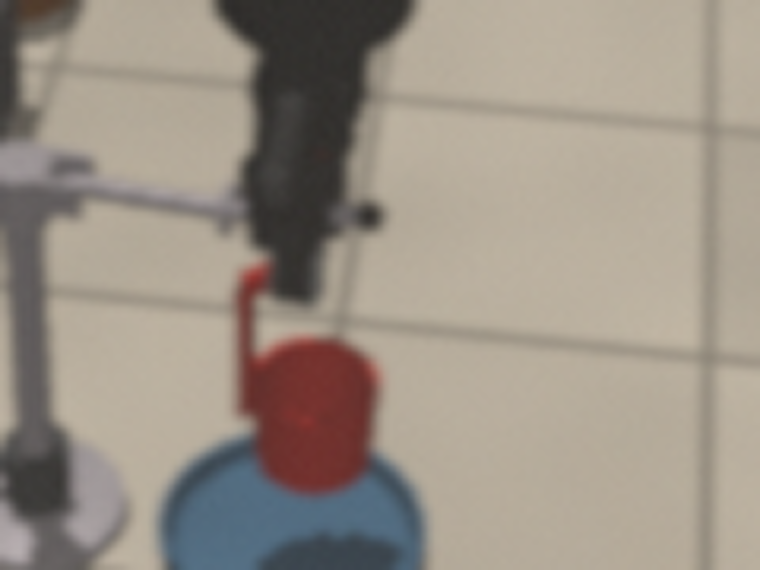

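The peg runs through between the fingers with the ball showing beyond (370,215), and the cup is over the dish. Lowering to seat it.

Call:
move_arm(
  plan="0.2 0 0 -0.0015 0 0 0;0.2 0 0 -0.0015 0 0 0;0.2 0 0 -0.001 0 0 0;0.2 0 0 0 0 0 0;0.2 0 0 0 0 0 0",
)

```text
clock: 16.7
tcp_pos: [555.0, 195.9, 126.7]
eef_rot: [180.0, -0.0, 175.0]
force: [-0.0, 0.1, -1.3]
gripper_width: 35.8
gripper_force: 30.2
```

Call:
move_arm(
  plan="0.2 0 0 -0.001 0 0 0;0.2 0 0 0 0 0 0;0.2 0 0 -0.001 0 0 0;0.2 0 0 0 0 0 0",
)

```text
clock: 17.1
tcp_pos: [555.2, 196.0, 125.0]
eef_rot: [180.0, 0.0, 175.0]
force: [-1.5, -0.3, 4.5]
gripper_width: 35.8
gripper_force: 30.6
```

Call:
move_arm(
  plan="0.46 0 0 0 0 0 0;0.5 0 0 0 0 0 0;0.6 0 0 0 0 0 0;0.75 0 0 0 0 0 0;0.75 0 0 0 0 0 0;0.75 0 0 0 0 0 0;0.75 0 0 0 0 0 0;0.75 0 0 0.01 0 0 0;0.75 0 0 0.02 0 0 0;0.75 0 0 0.03 0 0 0;0.75 0 0 0.04 0 0 0;0.75 0 0 0.04 0 0 0;0.75 0 0 0.03 0 0 0;0.75 0 0 0 0 0 0;0.75 0 0 0 0 0 0;0.75 0 0 0 0 0 0;0.75 0 0 0 0 0 0;0.75 0 0 0 0 0 0;0.75 0 0 0 0 0 0",
  squeeze=20,
)

```text
clock: 19.0
tcp_pos: [554.8, 195.8, 294.1]
eef_rot: [-180.0, -0.1, 175.0]
force: [0.2, -0.5, 0.3]
gripper_width: 63.9
gripper_force: 0.0
```

Run:
```python
from h import *
s=state();print(s["tcp_pos"],s["force"])
for k in range(2):
    a,d=get_image("side");P=cloud("side",d);h=cv2.cvtColor(a,cv2.COLOR_RGB2HSV);r=((h[...,0]<8)|(h[...,0]>172))&(h[...,1]>110)&(np.hypot(P[...,0]-557,P[...,1]-195)<70)&(P[...,2]>20)
    q=P[r];c=q[q[:,2]<110];print(len(q),q.min(0),q.max(0),cv2.minEnclosingCircle(c[:,:2].astype(np.float32)),"head",q[q[:,2]>170].mean(0))
    for i in range(6):get_image("top")
cv2.imwrite("pics/k.png",cv2.resize(a[190:280,200:320,::-1],(760,570),interpolation=2))
```

```text
[554.80693268 195.84441152 294.06702993] [ 0.19877692 -0.46110897  0.3130186 ]
470 [524.83212735 168.85927127  61.45182835] [578.49000164 223.96985578 213.25710177] ((546.6292724609375, 197.21469116210938), 28.422565460205078) head [554.99387182 206.3722061  201.17299677]
470 [524.50128493 170.24921543  63.16492767] [578.76262164 225.24572518 213.24832254] ((547.25634765625, 197.44004821777344), 28.35767936706543) head [555.04654876 206.28801188 200.81191612]
```

View pics/k.png

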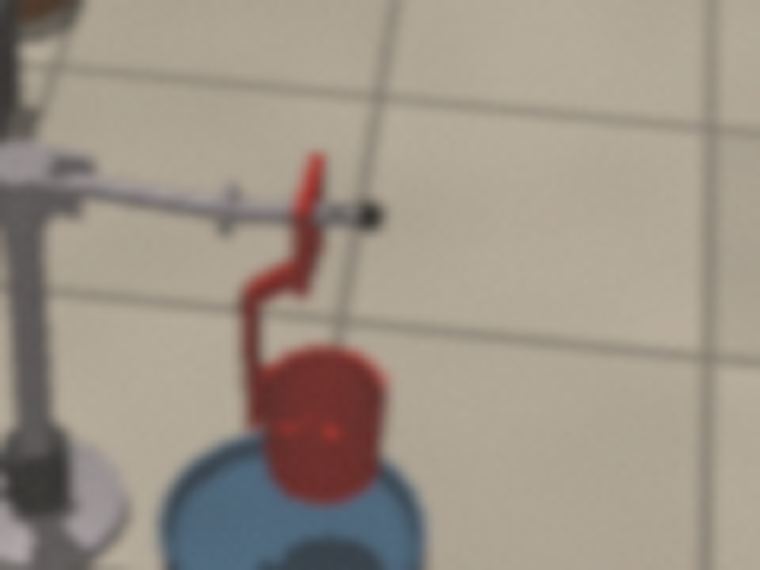

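The scoop hangs still on the peg (plate at 310,215) with its cup about 11 mm from the dish's centre. The gripper is clear, so I hand it in.

```bash
python3 -c "
from bench import *
print(finish_job())"
```

```text
the job is handed in; nothing more can be done
None
```

I folded the bracket arm down, swung its peg over the dish and hung the scoop on it by the eye. The last look showed the scoop still, its cup about 11 mm off the dish's centre and the gripper clear; I handed the job in at about 20 s, and it returned no verdict.

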